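# Fit the tube adapter plate into the shaker's spring-clip brackets

### The job

Take the metal tube adapter plate with the black handle off the bench and fit it to the orbital shaker: slide its two ears down between the spring clips in the platform's two blue end brackets and press until it snaps fully home and sits flat on the platform. Feel your way in and never force it, because the platform is parked a few millimetres off centre on its orbit and the brackets crack if an ear is rammed onto them. Then let go, and leave the orange rack, the wash bottle and the flat black adapter beside it where they are.

Things in the scene. Friction and masses are not known exactly. Their poses are not given: they have to be found in the camera images.
- plate: Tube adapter plate, aluminium, 0.18 to 0.30 kg: slab 76 x 100 x 8 mm (x, y, z) with dark wells, a few coloured tube caps (tops at 11 mm) along x = -26 and +26 mm, and an upright black handle in the middle. Each short end has an ear in its middle, level with the slab. Origin: centre of the underside, z up. Same either way round (half turn about z).
- handle (a point): Point inside the plate's black handle where to grip it, on the plate's z axis, 32 mm above the underside. The handle is 16 mm thick (x), 46 mm long (y) and reaches from 8 to 44 mm above the underside: close the fingers along the plate's x.
- ear_l (a point): Underside of the plate's +y ear, 58 mm from the plate's centre. Each ear is 24 mm wide (x), sticks out 14 mm (y) and is 8 mm thick; its tip is 6 mm beyond this point, so the plate measures 128 mm from tip to tip.
- ear_r (a point): Underside of the plate's -y ear, 58 mm from the plate's centre, like the other.
- shaker: Orbital shaker, fixed to the bench: white housing 240 x 205 mm (x, y), dark control panel on its -x side, on top an aluminium platform 180 x 165 mm with a blue end bracket at the middle of its +y and of its -y end. Origin: centre of the underside, z up. The platform is parked anywhere on its 10 mm orbit: its centre is 5 mm off the housing's, in any direction, but it stays square to it, and does not give.
- seat (a point): Nominal centre of the platform's upper face, 110 mm above the bench on the shaker's z axis. The plate's underside lies on this face when home, its y along the shaker's y either way round, its centre off this point by the platform's offset (5 mm, any direction). Sliding the plate in takes about 8 to 16 N downwards; it may tip a little in the fingers, leaving one end proud.
- bracket_l (a point): Nominal middle of the top of the +y bracket's back wall (off by the platform's offset). Bracket: blue U, 29 mm high, 52 mm wide; slot open upwards and to the platform's centre, 42 mm between its cheeks (x); back wall 7 mm thick, inner face 3.5 mm inside this point, leaving the plate 1.5 mm of play each way along y. An ear landing on the wall stops 29 mm above the platform.
- bracket_r (a point): The same for the -y bracket. Both cheeks of each slot carry a stainless spring clip: flared lead-in from 21 mm above the platform (gap 28 mm) down to a round nose 11 mm above it (gap 19 mm). Each nose yields sideways up to 6 mm (1 N to start, then 0.7 N per mm) and snaps back over the ear's top when the plate is home.
- rack_orange: Bystander: orange tube rack 56 x 150 x 45 mm near the plate. Origin under its centre.
- wash_bottle: Bystander: white wash bottle, 72 mm wide, 200 mm high.
- flat_adapter: Bystander: flat black plate adapter without ears or handle, 88 x 130 x 15 mm.
Things that resemble listed ones, but are neither listed nor needed, are in the scene too. Several things look just like the plate: the one meant starts farthest to the robot's right.

How it is judged (in metres and radians):
On the way, in this order (a step that is already met when the one before it is completed fails the run):
1. the plate is lifted clear of the bench (height (world z) of plate above 0.06 m), for 0.1 s.
2. both ears have entered their slots, below the tops of the brackets (z of each of ear_l, ear_r in the frame of seat below 0.026 m and horizontal distance between plate and seat below 0.012 m and angle between the y axis of plate and the y axis of shaker, either way round below 0.1 rad).
At the end, for the whole second after the job is handed in: The plate is home in the shaker: the undersides of both ears are within 2 mm of the platform's upper face, the plate upright and flat to 0.04 rad, its y along the shaker's y to 0.1 rad, its centre within 12 mm of the nominal seat, at rest and released (z of each of ear_l, ear_r in the frame of seat below 0.002 m and horizontal distance between plate and seat below 0.012 m and angle between the y axis of plate and the y axis of shaker, either way round below 0.1 rad and angle between plate's own z axis and vertical below 0.04 rad and linear speed of plate below 0.02 m/s); the robot touches nothing.
It fails at once if the plate pressed on the shaker with more than 40 N (bracket cracked) (contact force between plate and shaker above 40 N).
It fails at once if the arm or the fingers pressed on the shaker itself with more than 15 N (contact force between any of the fingers, the arm and shaker above 15 N).
It fails at once if a bystander was moved more than 30 mm (distance of any of rack_orange, wash_bottle, flat_adapter from where it was at the start of the episode above 0.03 m).
It also fails if it takes over 69 s, if anything falls off the work surface, if the arm or the gripper's body presses on something with over 40 N, if the wrist force passes 120 N, or if a joint passes its speed limit or range.

### The arm

A 6-joint arm with a two-finger parallel gripper is mounted at the origin on the work surface. World frame = base frame: x ahead of the robot, y to its left, z up, the work surface at z = 0. Lengths are in m, angles in degrees, forces in N, time in s.
With the tool pointing down it reaches from about 0.3 to 0.75 m from the base axis. Payload 8.5 kg.
Tool frame: the origin (TCP) lies at the very end of the fingers, on their centre line; the grasp point (between the pads) lies 19 mm behind it (env.grasp_offset is the distance from the TCP to the grasp point, in m); y points along the fingers, z is the direction in which the jaws open and shut, and the axes are right-handed (so a half turn about y gives the same grasp; the last joint's range is limited). The gripper opens to 85 mm and grips with 20 to 120 N. Pads are 22 mm wide; open, the fingers measure 114 mm over their backs; the gripper's body (76 mm by 85 mm) begins 54 mm behind the grasp point. The pads swing forward as they close: fully open they stand 13 mm farther back than shut.
Start: joints at [-89.57, 21.807, 74.336, -0, 83.858, -12.336], TCP at [0.122, -0.536, 0.231] pointing down, gripper open.
Joint ranges: [-178.18, 178.18], [-50.72, 133.34], [12.68, 142.11], [-81.47, 261.47], [9.98, 163.14], [-165.26, 165.26]. Speed limits (degrees/s): [136.94, 136.94, 180, 180, 180, 180].

### API

Orientations are given as a 3x3 rotation matrix whose columns are the frame's x, y, z axes.
In Python, from rig import env gives the robot as it stands. The module is installed in compiled form; this text tells all that it offers.
- The arm moves only by the shell command python3 -m pendant 'ROWS' [FORCE]. ROWS is JSON, a list of rows, each a list of 3 entries, a list of its own where there are three numbers: the shift along the world's x, y, z as a fraction of full scale, then the turn about the world's z as a fraction of full scale, then the opening, from 0 (shut) to 1 (fully open). A call has 1 to 12 rows; each row shifts and turns the commanded pose from where the row before left it; what a row does not reach is not made up. Full scale, the value 1, is 30 mm for a shift and 5 degrees for a turn. A row lasts 1/12 s, in which the tool goes at most 41.7 mm and 7.16 degrees, less where a joint would pass 70% of its speed; a pose out of reach is approached as far as the arm can. A call with a number of a shift or a turn outside -1 to 1 is refused whole. A call with a gripper value outside its range is refused whole. The fingers move at their own pace and stop on an object; FORCE is the grip in N (left out, the last holds). Time passes only in rows, so rows that do not move let the fingers close. It gives the time, the measured TCP pose, the force and the opening at its end, in the units of the state.
- env.observe(): the state, without advancing time (a new reading comes with each control period).
- env.get_image(name): name is "side" or "top" or "wrist"; returns (picture, depth): 420x560x3 uint8, red, green, blue; 420x560 float32, m along the optical axis (not along the pixel's ray), 0 where there is no reading.
- env.camera_model(name): a dict with "camera_matrix" (3x3 intrinsics, pixels), "dist_coeffs" ([k1, k2, p1, p2, k3] as OpenCV has them; the pictures are not rectified), "R" (3x3) and "t" (3): a world point X has camera coordinates R X + t; the wrist camera has in their place "tool_from_camera" (4x4, takes a point from camera to tool coordinates, whose origin is the TCP and whose axes are the tool frame's). Camera axes: x right, y down, z forward; pixel columns grow to the right and rows downward; lengths in m; the calibration is good to about 2 mm. A picture is of the moment at which its call begins: read the wrist's pose just before it. camera_model takes no time and is no camera call.
- env.close_job(): hands the job in, once; it reports no verdict.
The state is a dict: "time_s": time; "q": joint angles; "qvel": joint speeds; "joint_efforts": joint torques, N m; "position": TCP position; "tool_rot": TCP orientation; "ft_force": force on the tool from outside, world axes, zero at the start; "wrist_torque": the same for the moment, N m; "grip_width": finger opening in m.
Only numpy, scipy, OpenCV 4.12 (cv2) and the standard library are available. Lean on these libraries where they do the work, as an engineer would, in place of code of your own. Each camera call takes 0.05 s, during which the arm holds its last target.

## Working session

There is one attempt and no reset: what is moved stays moved. The work goes in short steps, Python scripts to look and compute and a shell command to move; the robot and the scene stay as the last step left them, time stands still between calls to the robot, and variables do not carry over. Pictures are saved under pics/ and viewed, and the job is handed in when it is done.

```bash
mkdir -p pics
cat > h.py <<'E'
import numpy as np, cv2
from rig import env
def save(n,img): cv2.imwrite('pics/'+n+'.png',cv2.cvtColor(np.ascontiguousarray(img),cv2.COLOR_RGB2BGR))
def grab(name,tag):
    s=env.observe(); im,d=env.get_image(name); save(tag,im); np.savez('pics/'+tag+'.npz',im=im,d=d,p=s['position'],R=s['tool_rot']); return im,d,s
def campose(name,p=None,R=None):
    m=env.camera_model(name)
    if 'R' in m:
        Rc=np.array(m['R']).T; return m,Rc,-Rc@np.array(m['t'])
    T=np.array(m['tool_from_camera']); R=np.array(R)
    return m,R@T[:3,:3],R@T[:3,3]+np.array(p)
def ray(name,uv,p=None,R=None):
    m,Rc,c=campose(name,p,R)
    u=cv2.undistortPoints(np.array(uv,float).reshape(-1,1,2),np.array(m['camera_matrix'],float),np.array(m['dist_coeffs'],float)).reshape(-1,2)
    return c,np.c_[u,np.ones(len(u))]@Rc.T
def onplane(name,uv,z,p=None,R=None):
    c,d=ray(name,uv,p,R); return c+d*((z-c[2])/d[:,2])[:,None]
def bydepth(name,uv,D,p=None,R=None):
    c,d=ray(name,uv,p,R); uv=np.array(uv).reshape(-1,2).astype(int); return c+d*D[uv[:,1],uv[:,0]][:,None]
E
python3 - <<'E'
from h import *
for n in ['top','side','wrist']:
    im,d,s=grab(n,n+'0')
    m,R,c=campose(n,s['position'],s['tool_rot']); print(n,c.round(3),R[:,2].round(2))
s=env.observe();print({k:np.round(v,3).tolist() for k,v in s.items()}, env.grasp_offset)
E
```

```text
top [ 0.23  -0.004  1.42 ] [ 0.19  0.01 -0.98]
side [0.018 0.85  0.748] [ 0.4  -0.73 -0.56]
wrist [ 0.192 -0.52   0.375] [-0.27 -0.06 -0.96]
{'time_s': 0.15, 'q': [-89.57, 21.832, 74.371, 0.001, 83.857, -12.334], 'qvel': [0.004, -0.107, -0.08, -0.054, -0.07, -0.007], 'joint_efforts': [0.002, -44.862, -23.134, -0.0, 0.004, -0.0], 'position': [0.122, -0.536, 0.231], 'tool_rot': [[-0.975, 0.0, 0.221], [-0.221, 0.001, -0.975], [-0.0, -1.0, -0.001]], 'ft_force': [0.162, -0.284, 0.175], 'wrist_torque': [-0.005, -0.034, 0.038], 'grip_width': 0.085} 0.0187
```

View pics/top0.png

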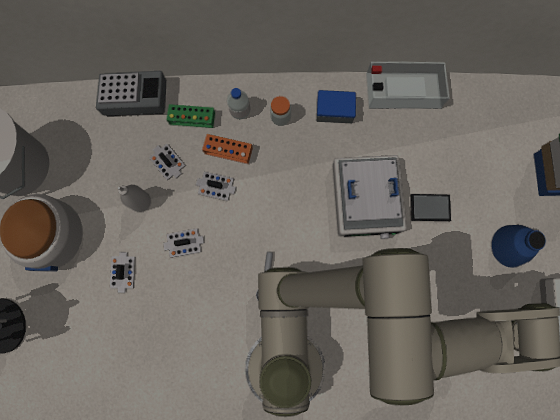

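View pics/side0.png

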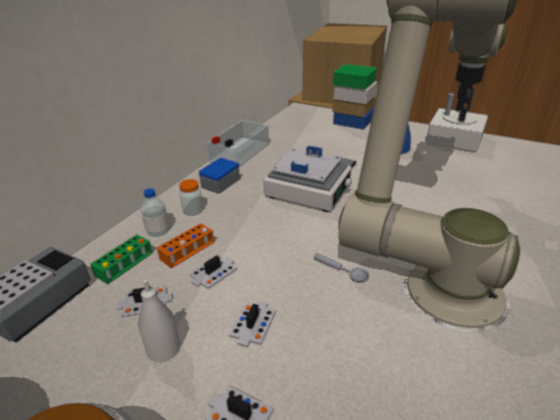

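View pics/wrist0.png

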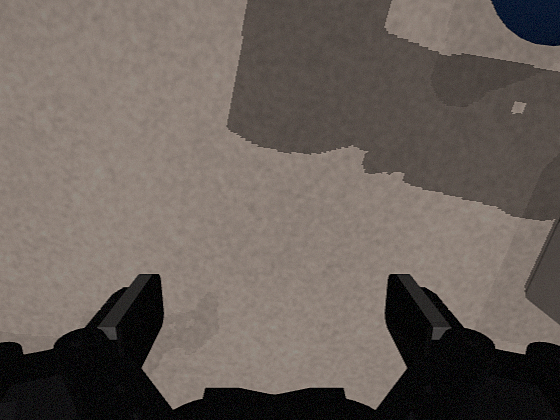

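Plate candidates in the top view: (168,161), (215,184), (184,242) and (122,271). The one farthest right, meaning the largest column and so the most negative y, is (215,184), beside the orange rack. I'll confirm it in an enlarged crop.

Run:
```python
from h import *
z=np.load('pics/top0.npz');im=z['im'];d=z['d']
a=cv2.resize(im[125:225,130:290],None,fx=5,fy=5,interpolation=cv2.INTER_CUBIC); save('cropA',a)
a=cv2.resize(im[145:250,320:460],None,fx=5,fy=5,interpolation=cv2.INTER_CUBIC); save('cropB',a)
for n,uv in dict(a=(168,161),b=(215,184),c=(184,242),d=(122,271)).items(): print(n,onplane('top',[uv],.044).round(3))
P=bydepth('top',[(215,184),(200,205),(370,195),(342,165)],d);print(P.round(3))
```

```text
a [[0.648 0.363 0.044]]
b [[0.57  0.21  0.044]]
c [[0.388 0.304 0.044]]
d [[0.3   0.497 0.044]]
[[ 0.568  0.209  0.05 ]
 [ 0.513  0.265 -0.003]
 [ 0.512 -0.262  0.11 ]
 [ 0.607 -0.183  0.106]]
```

View pics/cropA.png

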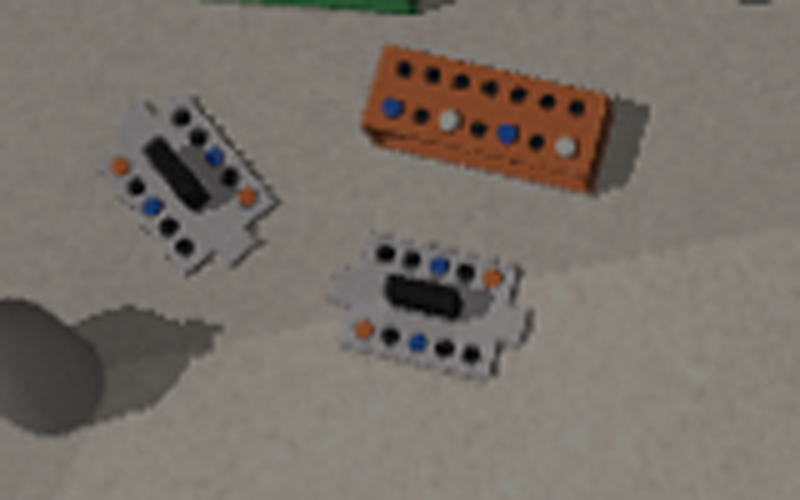

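View pics/cropB.png

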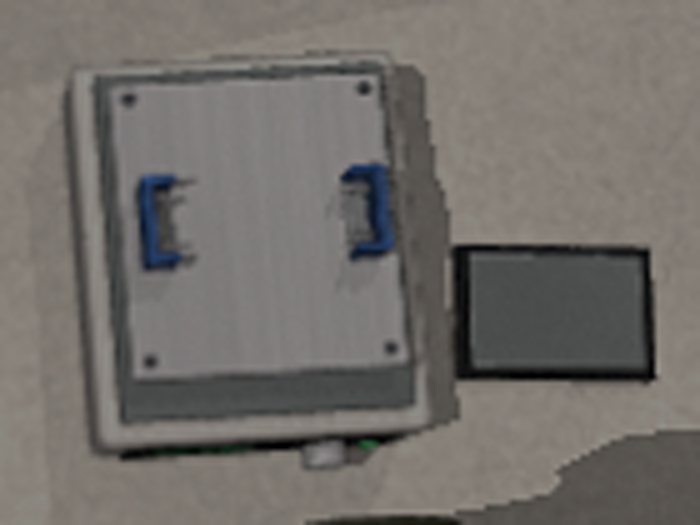

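The crop confirms it: a grey plate with two ears and a black handle at (215,184), the rightmost of the four, next to the orange rack. The shaker is at about (370,195), slightly rotated.

Run:
```python
from h import *
z=np.load('pics/top0.npz');im=z['im'].astype(int);d=z['d']
# plate caps/wells and handle in plate crop
m=np.zeros(im.shape[:2],bool); m[170:203,192:240]=1
h=m&(im.max(2)<45)
n,l,st,ce=cv2.connectedComponentsWithStats(h.astype(np.uint8))
for i in range(1,n):
    if st[i,4]>=3: print(st[i],ce[i].round(1), onplane('top',[ce[i]],.044 if st[i,4]>40 else .008).round(4))
i=1+np.argmax(st[1:,4]); ys,xs=np.where(l==i)
P=onplane('top',np.c_[xs,ys],.044)[:,:2]; r=cv2.minAreaRect(P.astype(np.float32)); print('handle rect',r)
w,v=np.linalg.eigh(np.cov(P.T)); print('axis',v[:,1],np.degrees(np.arctan2(v[1,1],v[0,1])))
# blue brackets
b=(im[...,2]-im[...,0]>30); b[:, :335]=0;b[:,405:]=0;b[:150]=0;b[240:]=0
n,l,st,ce=cv2.connectedComponentsWithStats(b.astype(np.uint8))
for i in range(1,n):
    if st[i,4]>15:
        ys,xs=np.where(l==i); Q=onplane('top',np.c_[xs,ys],.139)[:,:2]; print(st[i],ce[i],Q.mean(0),cv2.minAreaRect(Q.astype(np.float32)))
# housing edges
for nme,uv in dict(screws=[(320+128/5,145+99/5),(320+364/5,145+88/5),(320+150/5,145+361/5),(320+391/5,145+348/5)]).items(): 
    Q=onplane('top',np.array(uv)-0.4,.110); print(Q.round(4)); print(Q.mean(0)); print([np.degrees(np.arctan2(*(Q[j]-Q[k])[:2][::-1])) for j,k in((0,1),(2,3),(0,2),(1,3))])
```

```text
[206 174   3   3   8] [206.9 175.1] [[0.6086 0.2422 0.008 ]]
[211 176   3   2   6] [212.  176.5] [[0.6037 0.2254 0.008 ]]
[222 178   3   3   7] [222.7 179. ] [[0.5947 0.1904 0.008 ]]
[207 180  16   9  88] [214.5 184. ] [[0.5698 0.2113 0.044 ]]
[207 191   3   3   7] [207.7 192. ] [[0.5525 0.2385 0.008 ]]
[217 193   4   3   8] [218.4 194.2] [[0.5445 0.2039 0.008 ]]
[223 195   3   2   6] [224.  195.5] [[0.5401 0.1857 0.008 ]]
handle rect ((0.5701807141304016, 0.21158760786056519), (0.048752136528491974, 0.018623197451233864), 74.73014068603516)
axis [0.29725882 0.95479694] 72.70696459216703
[389 178  10  18  66] [394.93939394 185.89393939] [ 0.53191945 -0.33171874] ((0.5308091640472412, -0.3286755383014679), (0.05234525725245476, 0.021847274154424667), 7.387721538543701)
[348 180   8  18  69] [350.2173913  188.57971014] [ 0.52578083 -0.19939549] ((0.5259993076324463, -0.20234572887420654), (0.05115970969200134, 0.019379962235689163), 0.790748655796051)
[[ 0.6073 -0.1921  0.11  ]
 [ 0.6125 -0.3363  0.11  ]
 [ 0.4474 -0.1982  0.11  ]
 [ 0.4526 -0.3423  0.11  ]]
[ 0.52995307 -0.26722425  0.11      ]
[np.float64(92.055868538444), np.float64(92.0883677773612), np.float64(2.186863300757252), np.float64(2.1282242084249514)]
```

```bash
python3 -m pendant '[[[0,1,0.1],0,0.5],[[0.3,1,0],0.5,0.5],[[0.3,1,0],0.5,0.5],[[0.5,1,0],0.5,0.5],[[0.6,1,0],0.5,0.5],[[0.6,1,0],0.5,0.5],[[0.6,1,0],0.5,0.5],[[0.6,1,0],0.5,0.5],[[0.6,1,0],0.5,0.5],[[0.6,1,0],0.5,0.5],[[0.6,1,0],0.5,0.5],[[0.6,1,0],0.5,0.5]]' 40; python3 -m pendant '[[[0.6,1,0],0.5,0.5],[[0.6,1,0],0.5,0.5],[[0.6,1,0],0.5,0.5],[[0.6,1,0],0.5,0.5],[[0.7,1,0],0.5,0.5],[[0.7,1,0],0.5,0.5],[[0.7,1,0],0.5,0.5],[[0.7,1,0],0.5,0.5],[[0.7,1,0],0.5,0.5],[[0.7,1,0],0.5,0.5],[[0.7,0.8,0],0.5,0.5],[[0.3,0.2,0],0.5,0.5]]'
```

```text
time_s: 1.15
position: [0.2989, -0.1747, 0.2344]
tool_rot: [[-0.762, 0.0, 0.648], [-0.648, -0.0, -0.762], [-0.0, -1.0, 0.0]]
ft_force: [0.5, -0.5, 0.1]
grip_width: 0.0428
time_s: 2.15
position: [0.5279, 0.1569, 0.2336]
tool_rot: [[-0.333, -0.0, 0.943], [-0.943, 0.001, -0.333], [-0.001, -1.0, -0.0]]
ft_force: [-1.1, 0.3, -0.6]
grip_width: 0.0425
```

```bash
python3 -m pendant '[[[0.8,0.9,0],0.45,0.5],[[0.7,0.7,0],0.45,0.5],[[0,0,0],0,0.5],[[0,0,0],0,0.5]]'
python3 - <<'E'
from h import *
grab('wrist','w1')
E
```

```text
time_s: 2.48
position: [0.5717, 0.2023, 0.2332]
tool_rot: [[-0.262, -0.002, 0.965], [-0.965, -0.0, -0.262], [0.001, -1.0, -0.001]]
ft_force: [-1.6, -0.0, -0.4]
grip_width: 0.0427
```

View pics/w1.png

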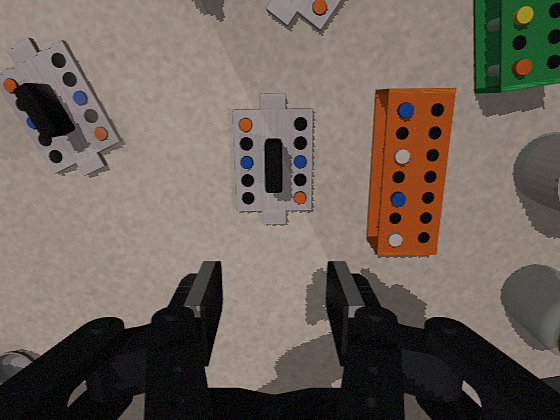

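Run:
```python
from h import *
z=np.load('pics/w1.npz');im=z['im'].astype(int);p,R=z['p'],z['R']
m=np.zeros(im.shape[:2],bool); m[100:215,236:312]=1
h=m&(im.max(2)<50)
n,l,st,ce=cv2.connectedComponentsWithStats(h.astype(np.uint8))
C=[]
for i in range(1,n):
    if st[i,4]>=20:
        q=onplane('wrist',[ce[i]],.044 if st[i,4]>300 else .008,p,R)[0]; print(st[i],ce[i].round(1),q.round(4)); C.append(q)
# ears/slab: bright grey outline
a=cv2.resize(z['im'][80:240,220:330],None,fx=4,fy=4,interpolation=cv2.INTER_CUBIC); save('cw1',a)
hs=cv2.cvtColor(z['im'],cv2.COLOR_RGB2HSV)
for nm,lo,hi in(('or',5,20),('bl',100,130)):
    k=m&(hs[...,0]>=lo)&(hs[...,0]<=hi)&(hs[...,1]>120)&(hs[...,2]>90)
    n,l,st,ce=cv2.connectedComponentsWithStats(k.astype(np.uint8))
    Q=[onplane('wrist',[ce[i]],.011,p,R)[0] for i in range(1,n) if st[i,4]>20]
    print(nm,np.round(Q,4),np.mean(Q,0).round(4))
    if len(Q)==2: print(np.degrees(np.arctan2(*(Q[1]-Q[0])[:2][::-1])),np.linalg.norm(Q[1]-Q[0]))
print(p)
```

```text
[294 117  13  14 136] [300.1 123.4] [0.6094 0.2438 0.008 ]
[240 137  13  14 132] [245.9 143.3] [0.5543 0.2393 0.008 ]
[294 136  13  14 132] [300.  142.6] [0.6049 0.2263 0.008 ]
[265 139  17  54 901] [273.1 165.5] [0.5756 0.2175 0.044 ]
[242 174  12  13 120] [247.2 180. ] [0.5454 0.2043 0.008 ]
[294 174  12  12 118] [299.6 179.4] [0.5957 0.1912 0.008 ]
[242 192  12  12 114] [247.6 197.6] [0.5406 0.1868 0.008 ]
or [[0.5589 0.2568 0.011 ]
 [0.5912 0.174  0.011 ]] [0.575  0.2154 0.011 ]
-68.64996177571024 0.0888762134318946
bl [[0.5497 0.2222 0.011 ]
 [0.6001 0.209  0.011 ]] [0.5749 0.2156 0.011 ]
-14.700291964862531 0.052028516035868284
[0.57174386 0.20234387 0.23322458]
```

Wrist view: the plate is at (273,165). Its centre is (0.575, 0.2155) and its x axis is at -14.7°. The blue caps are 52.0 mm apart, as they should be.

```bash
python3 -m pendant '[[[0.1,0.44,-0.8],0.1,0.5],[[0,0,-1],0,0.5],[[0,0,-1],0,0.5],[[0,0,-1],0,0.5],[[0,0,-1],0,0.5],[[0,0,-1],0,0.5],[[0,0,0],0,0.5],[[0,0,0],0,0.5]]'
python3 - <<'E'
from h import *
grab('wrist','w2')
E
```

```text
time_s: 3.2
position: [0.5739, 0.2141, 0.0604]
tool_rot: [[-0.255, -0.002, 0.967], [-0.967, -0.0, -0.255], [0.001, -1.0, -0.002]]
ft_force: [-0.0, -0.3, -0.5]
grip_width: 0.0424
```

View pics/w2.png

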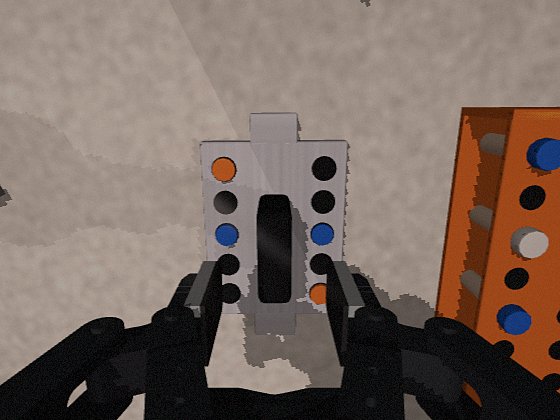

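Run:
```python
from h import *
z=np.load('pics/w2.npz');p,R=z['p'],z['R']
Q=onplane('wrist',[(227,234.5),(322.5,233)],.011,p,R); print(Q.round(4),Q.mean(0),np.degrees(np.arctan2(*(Q[1]-Q[0])[:2][::-1])),np.linalg.norm(Q[1]-Q[0]),p)
```

```text
[[0.5502 0.222  0.011 ]
 [0.6005 0.2096 0.011 ]] [0.57535439 0.21577374 0.011     ] -13.845272830873414 0.05186536736206859 [0.57387907 0.21405667 0.06036921]
```

The jaws straddle the handle (handle at (274,250)), and the centre came out the same again.

```bash
python3 -m pendant '[[[0.04,0.05,-0.5],0.1,0.5],[[0,0,-0.5],0,0.5],[[0,0,-0.5],0,0.5],[[0,0,0],0,0.5],[[0,0,0],0,0.5]]'; python3 -m pendant '[[[0,0,0],0,0],[[0,0,0],0,0],[[0,0,0],0,0],[[0,0,0],0,0],[[0,0,0],0,0],[[0,0,0],0,0]]' 60
```

```text
time_s: 3.67
position: [0.5765, 0.2163, 0.0172]
tool_rot: [[-0.246, 0.002, 0.969], [-0.969, 0.0, -0.246], [-0.001, -1.0, 0.002]]
ft_force: [0.1, 0.4, 0.2]
grip_width: 0.0425
time_s: 4.17
position: [0.5766, 0.2164, 0.0172]
tool_rot: [[-0.246, 0.003, 0.969], [-0.969, 0.0, -0.246], [-0.001, -1.0, 0.003]]
ft_force: [-0.9, -0.7, 8.6]
grip_width: 0.015
```

```bash
python3 -m pendant '[[[0,0,0.2],0,0],[[0,0,0.5],0,0],[[0,0,1],0,0],[[0,0,1],0,0],[[0,0,1],0,0],[[0,0,1],0,0],[[0,0,1],0,0],[[0,0,1],0,0],[[0,0,1],0,0],[[0,0,0],0,0],[[0,0,0],0,0],[[0,0,0],0,0]]'
python3 - <<'E'
from h import *
grab('wrist','w3')
E
```

```text
time_s: 5.17
position: [0.5751, 0.2162, 0.2453]
tool_rot: [[-0.246, -0.002, 0.969], [-0.969, -0.0, -0.246], [0.001, -1.0, -0.002]]
ft_force: [-0.7, 0.2, -2.9]
grip_width: 0.0147
```

View pics/w3.png

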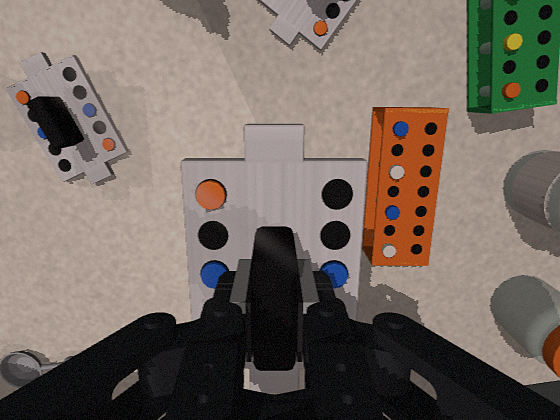

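Run:
```python
from h import *
z=np.load('pics/w3.npz');p,R=z['p'],z['R']; im=z['im']
zt=p[2]-.0172+.008
for dz in (0,-.003,.003):
  W=onplane('wrist',[(336.5,194),(334.5,235),(213,235.5)],zt+dz,p,R); E=onplane('wrist',[(245,125),(303,125),(182,159),(364,158)],zt+dz,p,R)
  T=lambda P:((P-p)@R*1000).round(1)
  print(dz,'wells tool',T(W).tolist(),'ear/slab',T(E).tolist(), 'rowgap',np.linalg.norm(W[1]-W[2]))
save('cw3',cv2.resize(im[110:300,160:390],None,fx=3,fy=3))
```

```text
0 wells tool [[-34.2, 9.1, 26.7], [-16.1, 9.1, 26.7], [-15.8, 9.2, -25.6]] ear/slab [[-62.4, 9.2, -10.8], [-62.4, 9.1, 12.1], [-48.9, 9.2, -36.7], [-49.3, 9.1, 37.2]] rowgap 0.0523391387136322
-0.003 wells tool [[-33.5, 12.1, 27.2], [-15.0, 12.1, 27.2], [-14.7, 12.2, -26.2]] ear/slab [[-62.2, 12.2, -11.1], [-62.2, 12.1, 12.4], [-48.4, 12.2, -37.4], [-48.8, 12.1, 37.9]] rowgap 0.053363713415331665
0.003 wells tool [[-35.0, 6.1, 26.2], [-17.2, 6.1, 26.2], [-16.9, 6.2, -25.1]] ear/slab [[-62.6, 6.2, -10.6], [-62.6, 6.1, 11.9], [-49.3, 6.2, -36.0], [-49.7, 6.1, 36.4]] rowgap 0.051314564011932746
```

View pics/cw3.png

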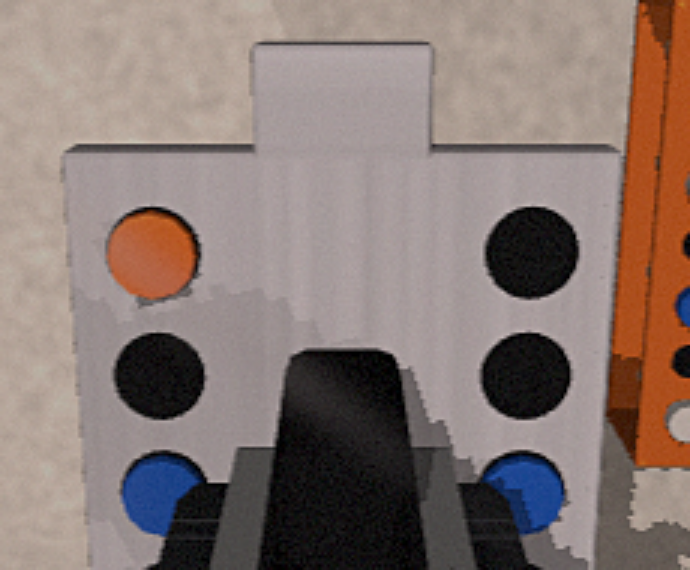

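Lifted. In the tool frame the plate's centre is at about (+1.5 mm along x, +0.5 mm along z). Now I'll go to the shaker, stopping where the wrist camera can see the brackets.

```bash
python3 -m pendant '[[[0,-0.3,0.1],0,0],[[-0.1,-0.6,0],0.2,0],[[-0.1,-0.9,0],0.2,0],[[-0.1,-0.9,0],0.2,0],[[-0.1,-0.9,0],0.2,0],[[-0.1,-0.9,0],0.2,0],[[-0.1,-0.9,0],0.2,0],[[-0.1,-0.9,0],0.2,0],[[-0.1,-0.9,0],0.2,0],[[-0.1,-0.9,0],0.2,0],[[-0.1,-0.9,0],0.2,0],[[-0.1,-0.9,0],0.2,0]]'; python3 -m pendant '[[[-0.1,-0.9,0],0.2,0],[[-0.1,-0.9,0],0.2,0],[[-0.1,-0.9,0],0.2,0],[[-0.1,-0.9,0],0.2,0],[[0,-0.9,0],0.2,0],[[0,-0.9,0],0.1,0],[[0,-0.9,0],0,0],[[0,-0.9,0],0,0],[[0,-0.6,0],0,0],[[0,-0.3,0],0,0],[[0,0,0],0,0],[[0,0,0],0,0]]'
python3 - <<'E'
from h import *
im,d,s=grab('wrist','w4'); print(s['tool_rot'],s['position'])
E
```

```text
time_s: 6.22
position: [0.5419, -0.0824, 0.2486]
tool_rot: [[-0.056, -0.002, 0.998], [-0.998, 0.0, -0.056], [-0.0, -1.0, -0.002]]
ft_force: [0.2, -0.5, -2.5]
grip_width: 0.0147
time_s: 7.22
position: [0.5304, -0.3233, 0.2488]
tool_rot: [[0.039, -0.001, 0.999], [-0.999, 0.001, 0.039], [-0.001, -1.0, -0.001]]
ft_force: [0.1, -0.3, -1.4]
grip_width: 0.0146
[[ 3.92741261e-02 -9.17388596e-04  9.99228053e-01]
 [-9.99227676e-01  1.22763531e-03  3.92752384e-02]
 [-1.26271829e-03 -9.99998826e-01 -8.68465771e-04]] [ 0.53042685 -0.32329164  0.24875465]
```

View pics/w4.png

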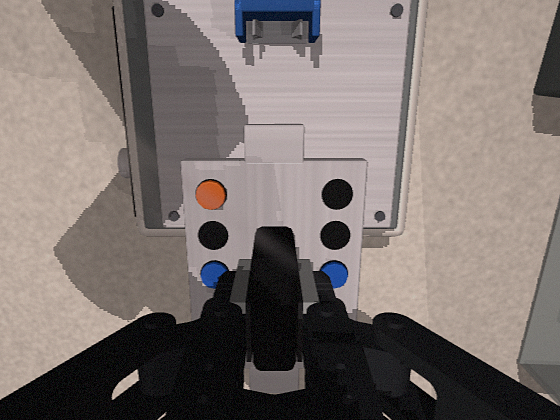

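All four platform screws are visible at (158,10), (397,10), (174,216) and (379,216), and the +y bracket is at (278,18).

Run:
```python
from h import *
z=np.load('pics/w4.npz');p,R=z['p'],z['R']; im=z['im']
g=cv2.cvtColor(im,cv2.COLOR_RGB2GRAY); C=[]
for u,v in [(158,10),(397,10),(174,216),(379,216)]:
    y0=max(v-10,0);w=g[y0:v+11,u-10:u+11].astype(float); t=(w.min()+np.median(w))/2; k=(w<t)
    n,l,st,ce=cv2.connectedComponentsWithStats(k.astype(np.uint8)); i=1+np.argmin([np.hypot(*(c-[10,v-y0])) for c in ce[1:]])
    C.append(ce[i]+[u-10,y0]); print(st[i],C[-1])
Q=onplane('wrist',C,.110,p,R); print(Q.round(4),Q.mean(0))
print([np.degrees(np.arctan2(*(Q[j]-Q[k])[:2][::-1])) for j,k in((1,0),(3,2),(0,2),(1,3))],[np.linalg.norm(Q[j]-Q[k]) for j,k in((1,0),(3,2),(0,2),(1,3))])
save('cw4',cv2.resize(im[0:80,210:350],None,fx=5,fy=5,interpolation=cv2.INTER_CUBIC))
```

```text
[  4   4  12  13 123] [157.30894309   9.91869919]
[  3   4  13  14 134] [396.28358209  10.2238806 ]
[ 5  5 10 10 33] [173.12121212 213.96969697]
[ 6  5 10 11 85] [379.50588235 215.71764706]
[[ 0.4475 -0.1965  0.11  ]
 [ 0.6086 -0.1904  0.11  ]
 [ 0.453  -0.3403  0.11  ]
 [ 0.6144 -0.3354  0.11  ]] [ 0.53086802 -0.26566399  0.11      ]
[np.float64(2.1650026566776805), np.float64(1.7135846369563241), np.float64(92.18175502454494), np.float64(92.25893392864722)] [np.float64(0.161248402342538), np.float64(0.16144925697413773), np.float64(0.14384146242187562), np.float64(0.14511365334699938)]
```

View pics/cw4.png

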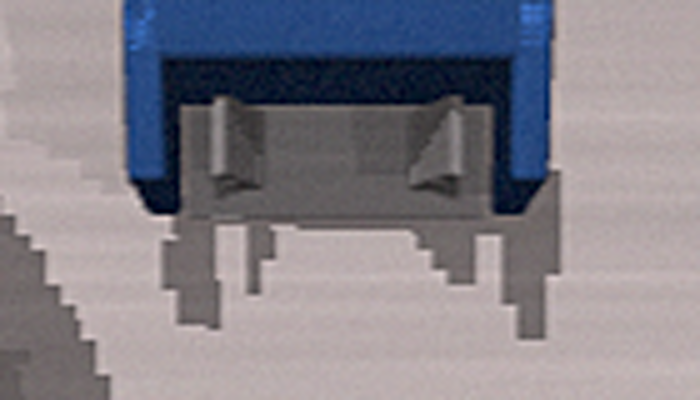

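Run:
```python
from h import *
z=np.load('pics/w4.npz');p,R=z['p'],z['R']
c=lambda u,v:(210+u/5-.4,v/5-.4)
Q=onplane('wrist',[c(128,178),c(549,178),c(164,57),c(512,57)],.139,p,R); print(Q.round(4),np.linalg.norm(Q[0]-Q[1]),np.linalg.norm(Q[2]-Q[3]))
a=np.radians(2.2); ex=np.array([np.cos(a),np.sin(a)]);ey=np.array([-np.sin(a),np.cos(a)])
m=(Q[2]+Q[3])[:2]/2; m2=(Q[0]+Q[1])[:2]/2
print('center from bracket',m-ey*.0655, m2, 'x-lateral of both', m@ex, m2@ex, np.array([.5309,-.2665])@ex, p[:2]@ex, p[:2]@ey)
```

```text
[[ 0.503  -0.2144  0.139 ]
 [ 0.5549 -0.2124  0.139 ]
 [ 0.5073 -0.2007  0.139 ]
 [ 0.5494 -0.1991  0.139 ]] 0.05186540751990258 0.04217554365252153
center from bracket [ 0.53085181 -0.26537202] [ 0.52895538 -0.21336034] x-lateral of both 0.5202734759120425 0.5203750557153026 0.5202783312005748 0.5176254237055136 -0.34341527089544566
```

Screws and bracket agree: the platform centre is (0.5308, -0.2658) and its yaw is 2.2° (measured widths 51.9 and 42.2 mm against 52 and 42). The TCP target is (0.5303, -0.2643).

```bash
python3 -m pendant '[[[0,0.5,0],0,0],[[0,0.8,0],0,0],[[0,0.5,-0.3],0,0],[[0,0.17,-0.6],0,0],[[0,0,-0.6],0,0],[[0,0,-0.5],0,0],[[0,0,-0.3],0,0],[[0,0,0],0,0],[[0,0,0],0,0]]'
python3 - <<'E'
from h import *
im,d,s=grab('wrist','w5'); print(np.round(s['tool_rot'],4),s['position'])
save('cw5',cv2.resize(im[0:200,150:400],None,fx=3,fy=3,interpolation=cv2.INTER_CUBIC))
E
```

```text
time_s: 8.02
position: [0.5309, -0.2638, 0.1809]
tool_rot: [[0.04, 0.0, 0.999], [-0.999, -0.0, 0.04], [0.0, -1.0, 0.0]]
ft_force: [0.5, -0.9, -2.0]
grip_width: 0.0152
[[ 4.040e-02  2.000e-04  9.992e-01]
 [-9.992e-01 -1.000e-04  4.040e-02]
 [ 1.000e-04 -1.000e+00  2.000e-04]] [ 0.53089155 -0.26380107  0.18086367]
```

View pics/cw5.png

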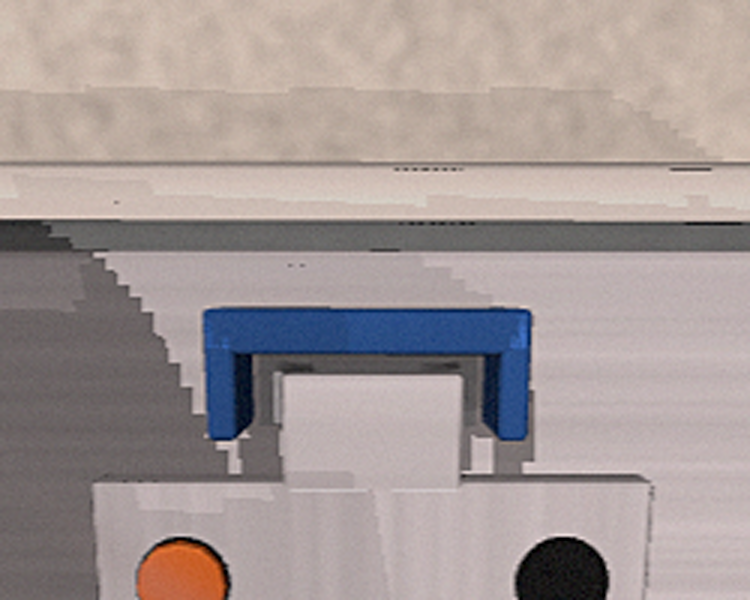

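Run:
```python
from h import *
z=np.load('pics/w5.npz');p,R=z['p'],z['R']
c=lambda u,v:(150+u/3-.33,v/3-.33)
B=onplane('wrist',[c(204,310),c(531,310),c(236,354),c(484,354)],.139,p,R)
E=onplane('wrist',[c(284,374),c(463,375),c(93,484),c(650,480)],p[2]-.0092,p,R)
a=np.radians(2.2); M=np.array([[np.cos(a),np.sin(a)],[-np.sin(a),np.cos(a)]])
print((B[:,:2]@M.T*1000).round(1));print((E[:,:2]@M.T*1000).round(1))
```

```text
[[ 494.4 -213.8]
 [ 546.  -213.7]
 [ 499.2 -220.5]
 [ 538.7 -220.5]]
[[ 509.2 -221.6]
 [ 532.9 -221.7]
 [ 483.1 -236.2]
 [ 558.6 -235.5]]
```

The ear is nearly centred. It needs -0.7 mm in x and -0.5 mm in y, which matches the earlier estimate. I'll correct that and descend slowly, watching the force.

```bash
python3 -m pendant '[[[-0.02,-0.017,-0.2],0,0],[[0,0,-0.2],0,0],[[0,0,-0.2],0,0],[[0,0,-0.1],0,0],[[0,0,0],0,0],[[0,0,0],0,0]]'
python3 - <<'E'
from h import *
im,d,s=grab('wrist','w6'); print(s['position'],s['ft_force'],s['wrist_torque'])
save('cw6',cv2.resize(im[0:200,150:400],None,fx=3,fy=3,interpolation=cv2.INTER_CUBIC))
grab('side','s6')
save('cs6',cv2.resize(env.get_image('side')[0][120:230,240:380],None,fx=5,fy=5,interpolation=cv2.INTER_CUBIC))
E
```

```text
time_s: 8.57
position: [0.5301, -0.2651, 0.1591]
tool_rot: [[0.039, -0.0, 0.999], [-0.999, 0.0, 0.039], [-0.0, -1.0, -0.0]]
ft_force: [-0.3, -1.0, -2.4]
grip_width: 0.0153
[ 0.53010597 -0.26512896  0.15912479] [-0.28177159 -1.01693221 -2.44254648] [ 0.02119304  0.04899581 -0.01049624]
```

View pics/cw6.png

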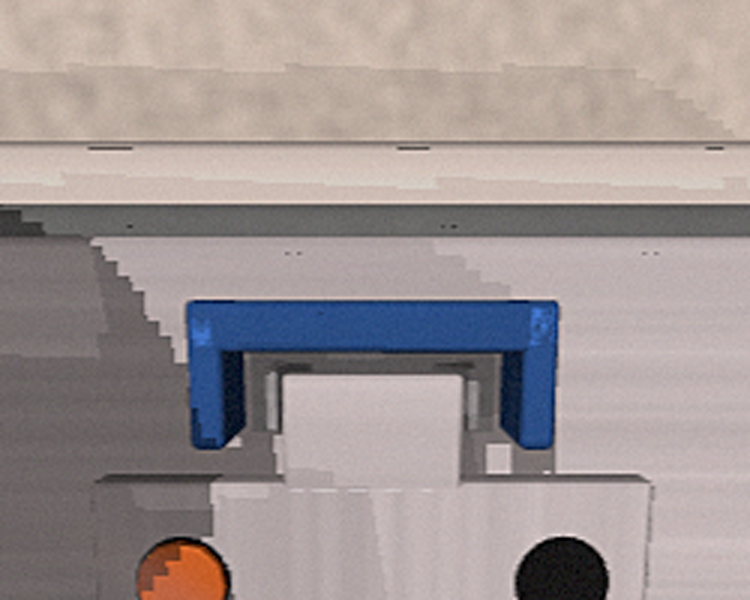

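View pics/cs6.png

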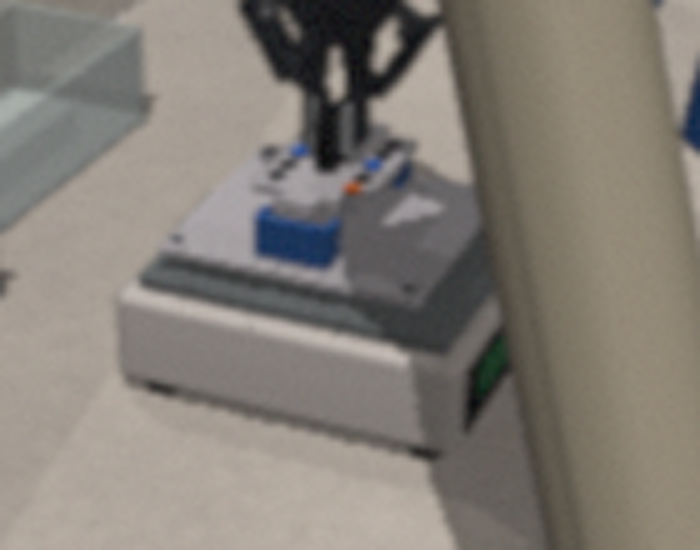

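Run:
```python
from h import *
z=np.load('pics/w6.npz');p,R=z['p'],z['R']
c=lambda u,v:(150+u/3-.33,v/3-.33)
B=onplane('wrist',[c(188,301),c(558,301),c(200,354),c(484,354)],.139,p,R)
E=onplane('wrist',[c(283,374),c(463,375),c(95,482),c(650,480)],p[2]-.0092,p,R)
a=np.radians(2.2); M=np.array([[np.cos(a),np.sin(a)],[-np.sin(a),np.cos(a)]])
print((B[:,:2]@M.T*1000).round(1));print((E[:,:2]@M.T*1000).round(1))
```

```text
[[ 494.5 -213.6]
 [ 545.9 -213.6]
 [ 495.9 -220.8]
 [ 535.8 -220.8]]
[[ 508.3 -222.9]
 [ 532.1 -223. ]
 [ 482.5 -237.2]
 [ 557.8 -236.9]]
```

x is centred. The y gap at the +y ear is 2.3 mm and should be 1.5, so I'll shift +0.7 mm and feel downwards.

```bash
python3 -m pendant '[[[0,0.023,0],0,0],[[0,0,-0.05],0,0],[[0,0,-0.05],0,0],[[0,0,0],0,0],[[0,0,0],0,0]]';python3 -m pendant '[[[0,0,-0.04],0,0],[[0,0,-0.04],0,0],[[0,0,-0.04],0,0],[[0,0,0],0,0]]'
```

```text
time_s: 9.13
position: [0.5301, -0.2644, 0.1562]
tool_rot: [[0.04, -0.0, 0.999], [-0.999, 0.0, 0.04], [-0.0, -1.0, -0.0]]
ft_force: [0.4, -0.4, -2.0]
grip_width: 0.015
time_s: 9.47
position: [0.53, -0.2644, 0.1524]
tool_rot: [[0.039, -0.0, 0.999], [-0.999, 0.0, 0.039], [-0.0, -1.0, -0.0]]
ft_force: [-0.4, -0.6, -2.7]
grip_width: 0.0156
```

The ears are below the bracket tops with no contact. Continuing.

```bash
python3 -m pendant '[[[0,0,-0.04],0,0],[[0,0,-0.04],0,0],[[0,0,-0.04],0,0],[[0,0,-0.04],0,0],[[0,0,0],0,0]]' 90;python3 -m pendant '[[[0,0,-0.04],0,0],[[0,0,-0.04],0,0],[[0,0,-0.04],0,0],[[0,0,0],0,0]]'
```

```text
time_s: 9.88
position: [0.53, -0.2643, 0.1476]
tool_rot: [[0.039, -0.0, 0.999], [-0.999, 0.0, 0.039], [-0.0, -1.0, -0.0]]
ft_force: [-0.2, 0.2, -2.4]
grip_width: 0.0144
time_s: 10.22
position: [0.53, -0.2643, 0.144]
tool_rot: [[0.04, -0.0, 0.999], [-0.999, 0.0, 0.04], [-0.0, -1.0, -0.0]]
ft_force: [0.1, -0.2, -1.7]
grip_width: 0.0143
```

```bash
python3 -m pendant '[[[0,0,-0.04],0,0],[[0,0,-0.04],0,0],[[0,0,0],0,0]]';python3 -m pendant '[[[0,0,-0.04],0,0],[[0,0,-0.04],0,0],[[0,0,0],0,0]]'
```

```text
time_s: 10.47
position: [0.5303, -0.2645, 0.1423]
tool_rot: [[0.04, 0.001, 0.999], [-0.999, -0.001, 0.04], [0.001, -1.0, 0.001]]
ft_force: [-1.8, 0.1, 1.7]
grip_width: 0.0143
time_s: 10.72
position: [0.5304, -0.2647, 0.1403]
tool_rot: [[0.04, 0.001, 0.999], [-0.999, -0.001, 0.04], [0.001, -1.0, 0.001]]
ft_force: [-1.7, 0.2, 5.2]
grip_width: 0.0147
```

```bash
python3 -m pendant '[[[0,0,-0.04],0,0],[[0,0,-0.04],0,0],[[0,0,0],0,0]]';python3 -m pendant '[[[0,0,-0.04],0,0],[[0,0,-0.04],0,0],[[0,0,0],0,0]]'
```

```text
time_s: 10.97
position: [0.5308, -0.2649, 0.1389]
tool_rot: [[0.04, 0.003, 0.999], [-0.999, -0.002, 0.04], [0.002, -1.0, 0.003]]
ft_force: [-1.3, 1.3, 11.7]
grip_width: 0.0139
time_s: 11.22
position: [0.5304, -0.2649, 0.1354]
tool_rot: [[0.04, 0.001, 0.999], [-0.999, -0.002, 0.04], [0.002, -1.0, 0.001]]
ft_force: [-0.6, -1.4, 4.6]
grip_width: 0.0144
```

```bash
python3 -m pendant '[[[0,0,-0.04],0,0],[[0,0,-0.04],0,0],[[0,0,0],0,0]]';python3 -c "
from h import *;s=env.observe();print(s['ft_force'],s['wrist_torque'],s['position'])"
```

```text
time_s: 11.47
position: [0.5302, -0.2647, 0.1325]
tool_rot: [[0.039, 0.001, 0.999], [-0.999, -0.001, 0.039], [0.001, -1.0, 0.0]]
ft_force: [-0.5, -1.0, 4.2]
grip_width: 0.0143
[-0.50460855 -1.03287596  4.20356476] [-0.21366289  0.02763512 -0.01652859] [ 0.5302438  -0.26468502  0.13246878]
```

```bash
python3 -m pendant '[[[0,0,-0.04],0,0],[[0,0,-0.04],0,0],[[0,0,0],0,0]]';python3 -m pendant '[[[0,0,-0.03],0,0],[[0,0,-0.03],0,0],[[0,0,0],0,0]]'
```

```text
time_s: 11.72
position: [0.53, -0.2644, 0.1294]
tool_rot: [[0.04, -0.0, 0.999], [-0.999, 0.0, 0.04], [-0.0, -1.0, -0.0]]
ft_force: [-0.5, -0.8, 0.5]
grip_width: 0.0141
time_s: 11.97
position: [0.5299, -0.264, 0.1275]
tool_rot: [[0.04, -0.001, 0.999], [-0.999, 0.001, 0.04], [-0.001, -1.0, -0.001]]
ft_force: [0.8, 0.3, -2.1]
grip_width: 0.0139
```

```bash
python3 -m pendant '[[[0,0,-0.03],0,0],[[0,0,0],0,0]]';python3 -m pendant '[[[0,0,-0.03],0,0],[[0,0,0],0,0],[[0,0,0],0,0]]'; python3 -c "
from h import *
im,d,s=grab('wrist','w7');print(s['ft_force'],s['wrist_torque'],s['position'])
save('cw7',cv2.resize(im[60:260,150:400],None,fx=3,fy=3,interpolation=cv2.INTER_CUBIC))
im=grab('side','s7')[0]
save('cs7',cv2.resize(im[130:200,260:360],None,fx=7,fy=7,interpolation=cv2.INTER_CUBIC))"
```

```text
time_s: 12.13
position: [0.53, -0.2641, 0.1273]
tool_rot: [[0.04, -0.0, 0.999], [-0.999, 0.001, 0.04], [-0.001, -1.0, -0.0]]
ft_force: [-2.7, 1.4, 1.3]
grip_width: 0.0144
time_s: 12.38
position: [0.53, -0.2641, 0.1272]
tool_rot: [[0.04, 0.0, 0.999], [-0.999, -0.0, 0.04], [0.0, -1.0, 0.0]]
ft_force: [-3.6, 2.7, 7.1]
grip_width: 0.0144
[-3.61916932  2.74197178  7.05183844] [ 0.45615416  0.68173046 -0.00419493] [ 0.52995968 -0.26412892  0.1272482 ]
```

View pics/cw7.png

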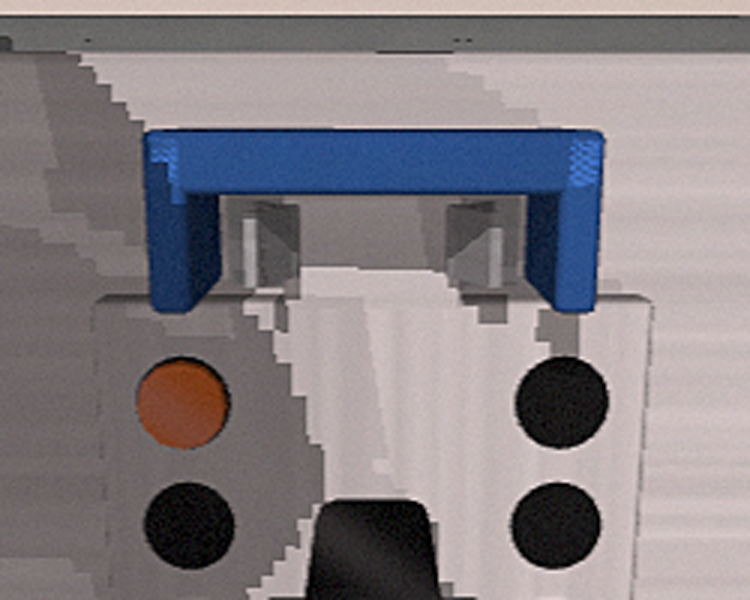

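View pics/cs7.png

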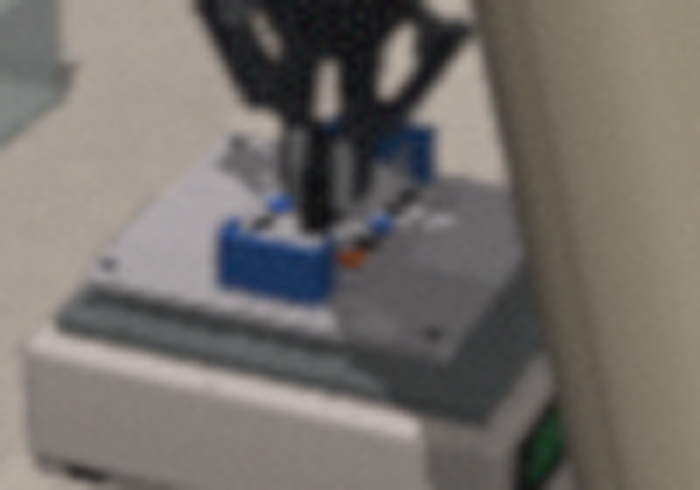

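The +y clips have closed over the ear, and contact came at exactly the predicted height. I'll press slightly more to seat both ends, then release.

```bash
python3 -m pendant '[[[0,0,-0.02],0,0],[[0,0,0],0,0],[[0,0,0],0,0]]'
```

```text
time_s: 12.73
position: [0.53, -0.2641, 0.1272]
tool_rot: [[0.04, 0.001, 0.999], [-0.999, -0.0, 0.04], [0.0, -1.0, 0.0]]
ft_force: [-5.5, 2.9, 12.0]
grip_width: 0.0147
```

```bash
python3 -m pendant '[[[0,0,0.03],0,0],[[0,0,0],0,0.45],[[0,0,0],0,0.45],[[0,0,0],0,0.45],[[0,0,0],0,0.45],[[0,0,0],0,0.45]]'; python3 -m pendant '[[[0,0,0.2],0,0.45],[[0,0,0.5],0,0.45],[[0,0,0.8],0,0.45],[[0,0,1],0,0.45],[[0,-0.8,0.8],0,0.45],[[0,-1,0.3],0,0.45],[[0,-0.4,0],0,0.45],[[0,0,0],0,0.45],[[0,0,0],0,0.45]]'; python3 -c "
from h import *
im,d,s=grab('wrist','w8');print(s['ft_force'])
im=grab('side','s8')[0]
save('cs8',cv2.resize(im[130:200,260:360],None,fx=7,fy=7,interpolation=cv2.INTER_CUBIC))"
```

```text
time_s: 13.23
position: [0.5301, -0.2645, 0.1264]
tool_rot: [[0.039, -0.0, 0.999], [-0.999, 0.0, 0.039], [-0.0, -1.0, -0.0]]
ft_force: [-0.1, 0.0, -0.0]
grip_width: 0.0384
time_s: 13.98
position: [0.5297, -0.3302, 0.2336]
tool_rot: [[0.039, -0.001, 0.999], [-0.999, 0.002, 0.039], [-0.002, -1.0, -0.001]]
ft_force: [0.7, 0.3, -0.7]
grip_width: 0.0385
[ 0.71126896  0.33782031 -0.71292908]
```

View pics/w8.png

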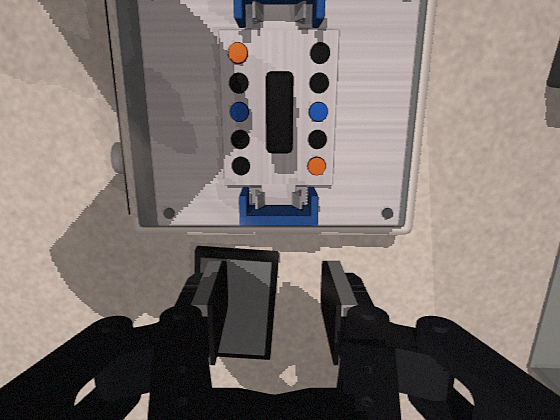

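View pics/cs8.png

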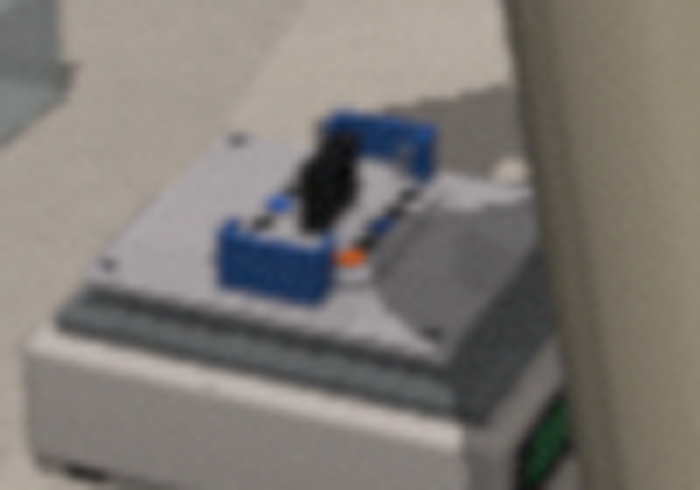

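Released. The plate is at (279,108) between the brackets (278,12) and (279,205). I'll check flatness by depth and look at the -y clips up close.

Run:
```python
from h import *
z=np.load('pics/w8.npz');p,R,D=z['p'],z['R'],z['d']
for nm,(u0,u1,v0,v1) in dict(endp=(255,305,35,62),endm=(258,298,166,180),platL=(345,395,60,180),midx1=(300,305,70,150),earp=(268,292,27,33),earm=(270,290,188,196)).items():
    uu,vv=np.meshgrid(np.arange(u0,u1),np.arange(v0,v1)); uv=np.c_[uu.ravel(),vv.ravel()]
    P=bydepth('wrist',uv,D,p,R); P=P[P[:,2]>.05]; print(nm,np.median(P,0).round(4),P[:,2].std().round(4))
Q=onplane('wrist',[(238,111.5),(318.5,111)],.121,p,R);print(Q.round(4),Q.mean(0),np.linalg.norm(Q[0]-Q[1]))
# same wells on slab plane: row y spacing 72 mm from idx0 to idx4
Q=onplane('wrist',[(320,53),(317,139),(238.5,82.5),(240,166)],.118,p,R);print(np.linalg.norm(Q[0]-Q[1]),np.linalg.norm(Q[2]-Q[3]))
save('cw8',cv2.resize(z['im'][0:230,210:350],None,fx=2.6*2/2,fy=2.6,interpolation=cv2.INTER_CUBIC))
save('cw8b',cv2.resize(z['im'][165:235,220:340],None,fx=6,fy=6,interpolation=cv2.INTER_CUBIC))
```

```text
endp [ 0.53   -0.2269  0.1194] 0.01
endm [ 0.5318 -0.3066  0.1195] 0.0218
platL [ 0.5935 -0.2688  0.1116] 0.0188
midx1 [ 0.5464 -0.2636  0.1194] 0.0223
earp [ 0.5296 -0.2163  0.1195] 0.0007
earm [ 0.5339 -0.32    0.1194] 0.0204
[[ 0.5044 -0.2668  0.121 ]
 [ 0.5572 -0.2644  0.121 ]] [ 0.53079325 -0.26558733  0.121     ] 0.05288798435789133
0.05417059079460319 0.05477480298185367
```

View pics/cw8b.png

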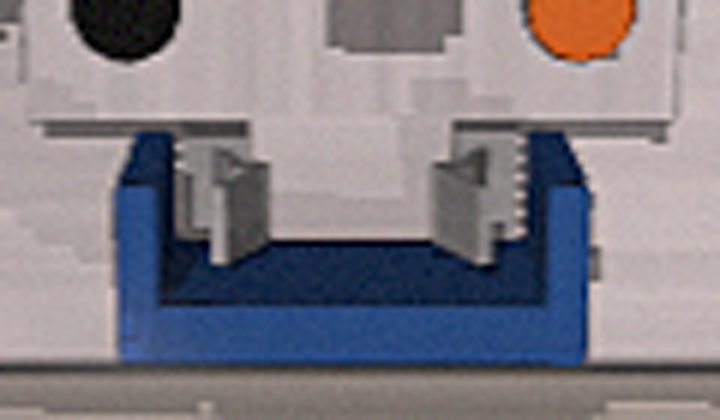

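Both ears read the same height, 7.9 mm above the platform, so the plate is flat and home. The clips cover both ears. Handing in.

```bash
python3 -c "
from rig import env
print(env.close_job())"
```

```text
the job is handed in; nothing more can be done
None
```

The tube adapter plate is fitted in the shaker and released, and the job is handed in after about 14 s of the 69 s allowed. I took the rightmost of the four look-alikes, the one beside the orange rack, and lowered it between the clips in small steps of about 1 mm.

**Forces:** the highest reading on the way through the clips was about 12 N. It dropped as the clips snapped over, and the plate then met the platform at the predicted height. A final press read 12 N with no further movement.

**Last checks:**
- **Height:** both ears read 0.1194 to 0.1195 m on top. The platform reads 0.1116 m, so the slab stands 7.9 mm above it against 8 mm nominal, with no visible tilt.
- **Clips:** the spring clips at both ends sit over the ears.
- **Position:** the plate's centre is at (0.5308, -0.2656), within 1 mm of the platform centre I measured at (0.5308, -0.2658).
- **Robot:** the gripper is clear of everything, with a residual force below 1 N.

No check failed or disagreed. I did not re-measure the bystanders at the end; the path stayed clear of them.

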